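# Clamp the subframe bolts in the tester and load it

## Task

Lay each subframe bolt that is on the table into a cradle of its own on the thread tester, head towards the robot, and press that cradle's sprung lever down until its detent holds it; leave the lever of any empty cradle up. Only when every bolt is held, lift the two brass weights off their hooks and set both upright in the load pan. Leave the anvil block, the vernier and the bottle where they are.

Things in the scene. Friction and masses are not known exactly. Their poses are not given: they have to be found in the camera images.
- bolt1: dark hex-head subframe bolt, 0.19 kg; may be absent (None). Origin on the shank axis at the centre of mass; x runs along the shank from head to thread end. Shank 14 mm in diameter, x = -50 to 78 mm; head 22 mm across flats, x = -64 to -50 mm. Starts lying on the table on head and thread end, its head towards the robot. May get knocked 2 to 4 cm aside in a run
- bolt1_head (a point): middle of the hex head of bolt1, on its axis, 57 mm from its origin (absent with it)
- bolt2: dark hex-head subframe bolt, 0.19 kg; may be absent (None). Origin on the shank axis at the centre of mass; x runs along the shank from head to thread end. Shank 14 mm in diameter, x = -50 to 78 mm; head 22 mm across flats, x = -64 to -50 mm. Starts lying on the table on head and thread end, its head towards the robot. May get knocked 2 to 4 cm aside in a run
- bolt2_head (a point): middle of the hex head of bolt2, on its axis, 57 mm from its origin (absent with it)
- bolt3: dark hex-head subframe bolt, 0.19 kg; may be absent (None). Origin on the shank axis at the centre of mass; x runs along the shank from head to thread end. Shank 14 mm in diameter, x = -50 to 78 mm; head 22 mm across flats, x = -64 to -50 mm. Starts lying on the table on head and thread end, its head towards the robot. May get knocked 2 to 4 cm aside in a run
- bolt3_head (a point): middle of the hex head of bolt3, on its axis, 57 mm from its origin (absent with it)
- cradle1 (a point): where the origin of a well laid bolt lies. Axes, here called the tester's: x along the bolt, away from its head (head at the robot's side), y sideways, z up. Cradle: two V supports (90 degrees, 12 mm thick, mouth 27 mm, wall tops 4 mm above this point), centred 33 mm to either side along x; free between them down to the bed 35 mm below. Next cradle 130 mm away in y
- lever1 (a joint): hold-down lever of cradle1, rad: 0 = sprung up (49 degrees above level), about 0.83 = down, level, held by its detent, 0.87 = stop. Springs back from below 0.55, snaps down beyond about 0.65. Pressing takes about 10 N at the handle, pulling up again 3 to 6 N. Hinge axis along the tester's x at (66, 36, 13.5) mm from the cradle's point; post 34 mm wide, up to 8 mm above it
- lever1_tip (a point): middle of the top face of the black handle (22 mm wide in x, 36 long, 13 thick). At joint value q, a = 0.85 - q, it is at hinge + (0, -90 cos a + 8 sin a, 90 sin a + 8 cos a) mm in the tester's axes. Arm 16 mm wide; down, it passes 2 mm over the shank; up, its underside is still 38 mm above the cradle's point: slide the thread end in under it
- cradle2 (a point): where the origin of a well laid bolt lies. Axes, here called the tester's: x along the bolt, away from its head (head at the robot's side), y sideways, z up. Cradle: two V supports (90 degrees, 12 mm thick, mouth 27 mm, wall tops 4 mm above this point), centred 33 mm to either side along x; free between them down to the bed 35 mm below. Next cradle 130 mm away in y
- lever2 (a joint): hold-down lever of cradle2, rad: 0 = sprung up (49 degrees above level), about 0.83 = down, level, held by its detent, 0.87 = stop. Springs back from below 0.55, snaps down beyond about 0.65. Pressing takes about 10 N at the handle, pulling up again 3 to 6 N. Hinge axis along the tester's x at (66, 36, 13.5) mm from the cradle's point; post 34 mm wide, up to 8 mm above it
- lever2_tip (a point): middle of the top face of the black handle (22 mm wide in x, 36 long, 13 thick). At joint value q, a = 0.85 - q, it is at hinge + (0, -90 cos a + 8 sin a, 90 sin a + 8 cos a) mm in the tester's axes. Arm 16 mm wide; down, it passes 2 mm over the shank; up, its underside is still 38 mm above the cradle's point: slide the thread end in under it
- cradle3 (a point): where the origin of a well laid bolt lies. Axes, here called the tester's: x along the bolt, away from its head (head at the robot's side), y sideways, z up. Cradle: two V supports (90 degrees, 12 mm thick, mouth 27 mm, wall tops 4 mm above this point), centred 33 mm to either side along x; free between them down to the bed 35 mm below. Next cradle 130 mm away in y
- lever3 (a joint): hold-down lever of cradle3, rad: 0 = sprung up (49 degrees above level), about 0.83 = down, level, held by its detent, 0.87 = stop. Springs back from below 0.55, snaps down beyond about 0.65. Pressing takes about 10 N at the handle, pulling up again 3 to 6 N. Hinge axis along the tester's x at (66, 36, 13.5) mm from the cradle's point; post 34 mm wide, up to 8 mm above it
- lever3_tip (a point): middle of the top face of the black handle (22 mm wide in x, 36 long, 13 thick). At joint value q, a = 0.85 - q, it is at hinge + (0, -90 cos a + 8 sin a, 90 sin a + 8 cos a) mm in the tester's axes. Arm 16 mm wide; down, it passes 2 mm over the shank; up, its underside is still 38 mm above the cradle's point: slide the thread end in under it
- weight1: loose brass load weight, 0.6 to 0.8 kg: disc 56 mm wide, 36 mm tall, with an upright rectangular loop on top; origin under its centre, z up. Loop in its y-z plane: 10 mm thick (x), 44 mm wide (y), z = 36 to 82 mm; window 28 mm wide, z = 42 to 72 mm. Hangs by the loop's top bar on the stand's -y hook; can be gripped from above across the 44 mm
- weight2: loose brass load weight, 0.6 to 0.8 kg: disc 56 mm wide, 36 mm tall, with an upright rectangular loop on top; origin under its centre, z up. Loop in its y-z plane: 10 mm thick (x), 44 mm wide (y), z = 36 to 82 mm; window 28 mm wide, z = 42 to 72 mm. Hangs by the loop's top bar on the stand's +y hook; can be gripped from above across the 44 mm
- stand: fixed stand, origin at its foot (120 mm wide, 14 mm thick): 16 mm post, crossbar along y 210 mm up, and from its ends (y = -50 and 50 mm) two hooks, 8 mm rods at z = 210 mm towards the stand's -x, turned up at the end: lip 85 mm out, top at z = 226 mm. A loop must rise 14 to 20 mm (then its lower bar meets the rod) to slide off along -x
- pan (a point): centre of the inner floor of the steel load pan at the tester's +y end: inside 162 mm long in x and 92 mm wide in y, rim 12 mm above this floor; axes are the tester's. Both weights fit one behind the other along x
- anvil: bystander: steel anvil block 60 x 50 x 40 mm, origin under its centre
- vernier: bystander: chrome vernier gauge lying flat, 190 mm long along its y, 8 mm thick, origin under its beam's middle
- oil_bottle: bystander: grey bottle 52 mm in diameter, 130 mm tall, origin under its centre
There are look-alikes about, which are no part of the job. Leave any green or pink look-alike of the bolt1 alone.

How it is judged:
By the outcome, as a careful person would: the job done as asked, in the order asked, and still so for the second after the job is handed in, with the robot touching nothing.
Of bolt1, bolt2, bolt3 only 2 to 3 are there at a start; the rules pass over those that are not, and their reading is None.
At some moment in a run one of bolt1, bolt2, bolt3 may be knocked a few centimetres aside while the robot is not near it.
It also fails if it takes over 210 s, if anything falls off the work surface, if the arm or the gripper's body presses on something with over 40 N, if the wrist force passes 120 N, or if a joint passes its speed limit or range.

## Robot

A 6-joint arm with a two-finger parallel gripper is mounted at the origin on the work surface. World frame = base frame: x ahead of the robot, y to its left, z up, the work surface at z = 0. Lengths are in m, angles in degrees, forces in N, time in s.
With the tool pointing down it reaches from about 0.25 to 0.725 m from the base axis. Payload 9.7 kg.
Tool frame: the origin (TCP) lies midway between the tips of the shut fingers; the grasp point (between the pads) lies 19 mm behind it; z points along the fingers, y is the line along which they close (so a half turn about z gives the same grasp; the last joint's range is limited). The gripper opens to 85 mm and grips with 20 to 120 N. Pads are 22 mm wide; open, the fingers measure 114 mm over their backs; the gripper's body (76 mm by 85 mm) begins 54 mm behind the grasp point. The pads swing forward as they close: fully open they stand 13 mm farther back than shut.
Start: joints at [74.313, 4.979, 10.078, 95.1, 0, 90], TCP at [0.149, 0.53, 0.231] pointing down, gripper open.
Joint ranges: [-179.16, 179.16], [-48.56, 103.87], [-65.8, 70.77], [-126.05, 130.52], [-82.76, 87.17], [-180, 180]. Speed limits (degrees/s): [127.2, 127.2, 147.25, 180, 180, 180].

## Interface

Orientations are given as [roll, pitch, yaw] about the fixed x, y, z axes, in that order (R = Rz(yaw) Ry(pitch) Rx(roll)).
In Python, from workcell import readout, imaging, bot, spotter gives the robot as it stands.
- The arm moves only by the shell command python3 -m jog 'ROWS' [FORCE]. ROWS is JSON, a list of rows, each an object with "rotation": the turn, a rotation vector about the world's x, y, z in degrees, a list of three; "translation": the shift along the world's x, y, z in mm, a list of three; "grip": the finger opening in mm, from 0 to 85.4. In form: [{"rotation": [wx, wy, wz], "translation": [dx, dy, dz], "grip": grip}, ...]. A call has 1 to 20 rows; each row is the pose to reach, as a shift and turn from the pose commanded when the call began; what a row does not reach only later rows make up. A row lasts 1/10 s, in which the tool goes at most 50 mm and 8.59 degrees, less where a joint would pass 70% of its speed; a pose out of reach is approached as far as the arm can. A call with a gripper value outside its range is refused whole. The fingers move at their own pace and stop on an object; FORCE is the grip in N (left out, the last holds). Time passes only in rows, so rows that repeat a pose let the fingers close. It gives the time, the measured TCP pose, the force, the opening and the grip force at its end, in the units of the state.
- readout.get_obs(): the state, without advancing time (a new reading comes with each control period).
- imaging.camera(name): name is "side" or "top" or "wrist"; returns (picture, depth): 384x512x3 uint8, red, green, blue; 384x512 float32, m along the optical axis (not along the pixel's ray), 0 where there is no reading.
- imaging.camera_info(name): a dict with "vertical_fov" (degrees; the focal length in pixels is half the picture's height over the tangent of half this angle, whatever the lens; pixels are square), "cx", "cy" (the principal point, pixels), "extrinsics" (4x4, takes a point from camera to world coordinates); the wrist camera has in their place "tool_from_camera" (4x4, takes a point from camera to tool coordinates, whose origin is the TCP and whose axes are the flange's). Camera axes: x right, y down, z forward; pixel columns grow to the right and rows downward; lengths in m; the calibration is good to about 2 mm. A picture is of the moment at which its call begins: read the wrist's pose just before it. camera_info takes no time and is no camera call.
- bot.job_done(): hands the job in; it is judged then, once.
Trained networks look in the newest picture that a camera, given by its name, has taken for a name from the list of things; names that differ only in an ending like _2 or _b are one class to them, and where a whole thing is asked for, a point or a joint stands for the part that bears it (a point fixed in the world has none). Each returns a list of dicts, best first, with "confidence" (0 to 1); they miss things now and then, are a little off and sometimes report something else, mostly with a low value. They report only what shows in the picture. A call takes as long as a camera call. They do not tell look-alikes from the thing itself.
- spotter.spot_in(camera, target): "box" ([centre column, centre row, width, height] in pixels, round what is visible of it).
- spotter.mark_of(camera, target): "uv" ([column, row] in pixels: a listed point, or the origin of a listed thing).
The state is a dict: "time": time; "q": joint angles; "qd": joint speeds; "joint_efforts": joint torques, N m; "ee_pos": TCP position; "tcp_rot": TCP orientation; "wrist_force": force on the tool from outside, world axes, zero at the start; "torque": the same for the moment, N m; "opening": finger opening in m; "grasp_force": force on a finger pad.
Only numpy, scipy, OpenCV 4.12 (cv2) and the standard library are available. Lean on these libraries where they do the work, as an engineer would, in place of code of your own. Each camera call takes 0.05 s, during which the arm holds its last target. There are 200 camera calls.

## Working session

There is one attempt and no reset: what is moved stays moved. The work goes in short steps, Python scripts to look and compute and a shell command to move; the robot and the scene stay as the last step left them, time stands still between calls to the robot, and variables do not carry over. Pictures are saved under pics/ and viewed, at most 14 in all, crops included, and the job is handed in when it is done.

```bash
mkdir -p pics; cat > h.py <<'E'
import numpy as np, cv2
from scipy.spatial.transform import Rotation as R
from workcell import readout, imaging, bot, spotter
def cam(name):
    o=readout.get_obs(); im,d=imaging.camera(name); i=imaging.camera_info(name)
    if name=="wrist":
        T=np.eye(4); T[:3,:3]=R.from_euler('xyz',o["tcp_rot"],degrees=True).as_matrix(); T[:3,3]=o["ee_pos"]
        E=T@np.array(i["tool_from_camera"])
    else: E=np.array(i["extrinsics"])
    f=192/np.tan(np.radians(i["vertical_fov"])/2)
    return im,d,E,f,i["cx"],i["cy"]
def cloud(c):
    im,d,E,f,cx,cy=c
    v,u=np.mgrid[:384,:512]
    P=np.stack([(u-cx)/f*d,(v-cy)/f*d,d,np.ones_like(d)],-1)@E.T
    P=P[...,:3]; P[d<=0]=np.nan
    return P
def proj(c,p):
    im,d,E,f,cx,cy=c
    q=np.linalg.inv(E)@np.append(p,1); return q[0]/q[2]*f+cx,q[1]/q[2]*f+cy
def ray(c,uv,z):
    im,d,E,f,cx,cy=c
    r=E[:3,:3]@np.array([(uv[0]-cx)/f,(uv[1]-cy)/f,1]); t=(z-E[2,3])/r[2]; return E[:3,3]+t*r
def save(im,n): cv2.imwrite('pics/'+n,cv2.cvtColor(im,cv2.COLOR_RGB2BGR))
E
python3 - <<'E'
from h import *
print(readout.get_obs())
for n in ["top","side"]:
    c=cam(n); save(c[0],n+'0.png'); np.savez(n+'0.npz',im=c[0],d=c[1],E=c[2],k=c[3:])
    print(n,c[2].round(3).tolist(),c[3:], np.nanmean(c[1]>0))
    P=cloud(c)
    for t in ["bolt1","bolt1_head","cradle1","cradle2","cradle3","lever1_tip","weight1","stand","pan","anvil","vernier","oil_bottle"]:
        r=spotter.mark_of(n,t)
        for x in r:
            u,v=np.round(x["uv"]).astype(int); 
            p=P[np.clip(v,0,383),np.clip(u,0,511)]
            print(n,t,round(x["confidence"],2),u,v,p.round(3))
E
```

```text
{'time': 0.0, 'q': array([7.43136304e+01, 5.00999246e+00, 1.00328782e+01, 9.51017766e+01,
       1.47999053e-04, 9.00011500e+01]), 'qd': array([-0.06920489, -0.01712187, -0.18051442, -0.03002949,  0.04988654,
        0.02091654]), 'joint_efforts': array([ 7.18933297e-04, -5.20392609e+01,  4.64797461e+01,  1.65958417e-02,
        4.09436188e-05,  4.04824164e-05]), 'ee_pos': array([0.14863409, 0.52926865, 0.23057961]), 'tcp_rot': array([-1.79921109e+02, -1.46415507e-04,  1.64312480e+02]), 'wrist_force': array([ 0.36278005,  0.31499713, -0.18814133]), 'torque': array([-0.04302918,  0.01408366,  0.00509925]), 'grasp_force': 0.0, 'opening': 0.08510650646918412}
top [[-0.011, -0.986, 0.169, 0.28], [-1.0, 0.012, 0.007, -0.056], [-0.009, -0.169, -0.986, 1.122], [0.0, 0.0, 0.0, 1.0]] (np.float64(364.34634816408067), 258.37744381943406, 190.59822258032395) 0.9960123697916666
top bolt1 0.81 326 209 [ 0.411 -0.254  0.016]
top bolt1 0.81 334 268 [ 0.234 -0.27   0.016]
top bolt1 0.77 300 210 [ 0.408 -0.174  0.017]
top bolt1 0.72 255 235 [ 0.334 -0.036  0.013]
top bolt1 0.64 325 134 [ 0.592 -0.229 
[... 2006 characters left out ...]
049]
side cradle2 0.97 282 161 [0.557 0.2   0.05 ]
side cradle2 0.82 282 142 [0.571 0.289 0.067]
side cradle2 0.77 284 186 [0.542 0.072 0.049]
side cradle3 0.97 282 161 [0.557 0.2   0.05 ]
side cradle3 0.82 282 142 [0.571 0.289 0.067]
side cradle3 0.77 284 186 [0.542 0.072 0.049]
side lever1_tip 0.48 310 172 [0.641 0.105 0.074]
side weight1 0.79 337 265 [ 0.606 -0.348  0.178]
side weight1 0.7 320 241 [ 0.583 -0.257  0.164]
side stand 0.58 338 274 [ 0.611 -0.356  0.146]
side pan 0.58 271 127 [0.546 0.407 0.051]
side pan 0.34 225 168 [0.342 0.241 0.002]
side anvil 0.7 309 342 [ 0.514 -0.486  0.04 ]
side vernier 0.76 226 169 [0.345 0.22  0.017]
side oil_bottle 0.8 345 331 [ 0.608 -0.479  0.066]
```

View pics/top0.png

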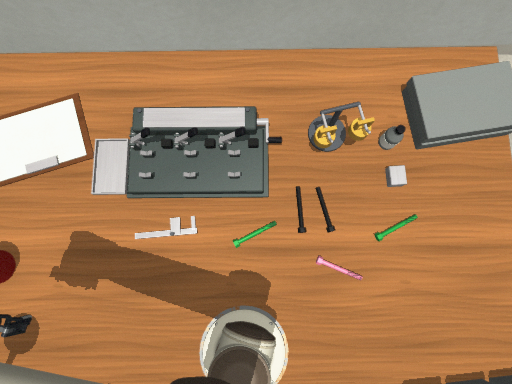

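View pics/side0.png

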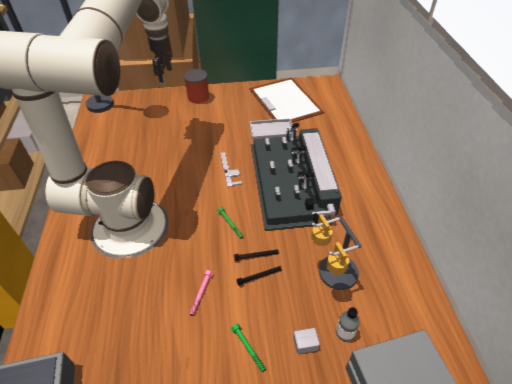

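The top picture shows two dark bolts at about (300,210) and (326,209). The look-alikes are the green ones at (255,235) and (396,228) and the pink one at (340,268). The tester is upper left with its cradles along row 163, and the pan is at its left (110,167). The weights hang on the stand near (325,135) and (361,128). The side view agrees and shows no third bolt. I'll move the wrist camera over the tester.

```bash
python3 -m jog '[{"rotation":[0,0,15.7],"translation":[270,-410,190],"grip":85},{"rotation":[0,0,15.7],"translation":[270,-410,190],"grip":85},{"rotation":[0,0,15.7],"translation":[270,-410,190],"grip":85},{"rotation":[0,0,15.7],"translation":[270,-410,190],"grip":85},{"rotation":[0,0,15.7],"translation":[270,-410,190],"grip":85},{"rotation":[0,0,15.7],"translation":[270,-410,190],"grip":85},{"rotation":[0,0,15.7],"translation":[270,-410,190],"grip":85},{"rotation":[0,0,15.7],"translation":[270,-410,190],"grip":85},{"rotation":[0,0,15.7],"translation":[270,-410,190],"grip":85},{"rotation":[0,0,15.7],"translation":[270,-410,190],"grip":85},{"rotation":[0,0,15.7],"translation":[270,-410,190],"grip":85},{"rotation":[0,0,15.7],"translation":[270,-410,190],"grip":85},{"rotation":[0,0,15.7],"translation":[270,-410,190],"grip":85},{"rotation":[0,0,15.7],"translation":[270,-410,190],"grip":85},{"rotation":[0,0,15.7],"translation":[270,-410,190],"grip":85},{"rotation":[0,0,15.7],"translation":[270,-410,190],"grip":85},{"rotation":[0,0,15.7],"translation":[270,-410,190],"grip":85}]'
python3 - <<'E'
from h import *
print(np.array(imaging.camera_info("wrist")["tool_from_camera"]).round(3).tolist(),readout.get_obs()['q'])
c=cam("wrist"); save(c[0],'w1.png'); np.savez('w1.npz',im=c[0],P=cloud(c))
P=cloud(c)
for t in ["cradle1","lever1_tip","pan","lever1"]:
    for x in spotter.mark_of("wrist",t):
        u,v=np.round(x["uv"]).astype(int); print(t,round(x["confidence"],2),u,v,P[np.clip(v,0,383),np.clip(u,0,511)].round(3))
E
```

```text
time: 3.0
ee_pos: [0.4184, 0.12, 0.4213]
tcp_rot: [-180.0, 0.0, -179.9]
wrist_force: [-1.0, -0.2, 0.2]
opening: 0.0851
grasp_force: 0.0
[[-0.0, -0.949, -0.317, 0.082], [1.0, -0.0, -0.0, -0.0], [0.0, -0.317, 0.949, -0.142], [0.0, 0.0, 0.0, 1.0]] [ 1.60044126e+01 -1.21482534e+00  2.61543577e+01  1.17366767e+02
 -8.21961674e-04  1.59260033e+01]
cradle1 0.98 196 220 [0.559 0.02  0.048]
cradle1 0.93 274 223 [0.564 0.15  0.048]
cradle1 0.69 359 217 [0.553 0.29  0.049]
lever1_tip 0.83 172 287 [0.605 0.005 0.171]
lever1_tip 0.44 73 128 [ 0.412 -0.177  0.015]
pan 0.73 424 217 [0.554 0.4   0.046]Traceback (most recent call last):
  File "<stdin>", line 6, in <module>
ValueError: it knows: anvil, bolt, bolt1_head, bolt2_head, bolt3_head, cradle, lever1_tip, lever2_tip, lever3_tip, oil_bottle, pan, stand, vernier, weight
```

View pics/w1.png

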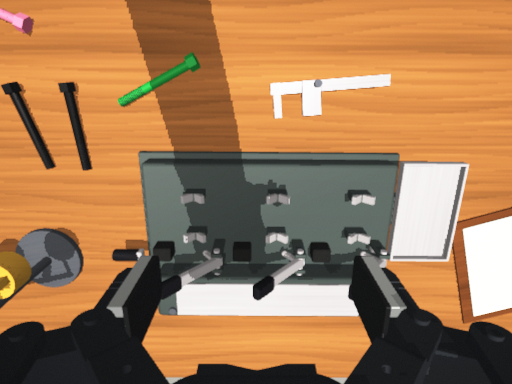

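The tester is in full view: V supports near columns 193/278/361 and rows 198/238, the levers of the two left-hand (−y) cradles raised, and the pan at (430,210). The two dark bolts are at (28,125) and (75,125). Next I fit the supports and bolts from depth.

```bash
cat > fit.py <<'E'
from h import *
def clusters(P,m,n=20):
    k,l,s,ct=cv2.connectedComponentsWithStats(m.astype(np.uint8))
    for i in range(1,k):
        if s[i,4]>=n:
            Q=P[l==i]; yield ct[i].round(0),s[i,4],Q
def bolts(c,P=None):
    im=c[0]; P=cloud(c) if P is None else P
    m=(im.max(2)<70)&(P[...,2]>0.004)&(P[...,2]<0.04)&(P[...,0]<0.5)&(P[...,0]>0.25)&(P[...,1]<0.0)&(P[...,1]>-.5)
    for uv,n,Q in clusters(P,m,60):
        xy=Q[:,:2]; mu=xy.mean(0); w,V=np.linalg.eigh(np.cov((xy-mu).T)); a=V[:,1]*np.sign(V[0,1])
        s=(xy-mu)@a; head=s.min(); tail=s.max()
        o=mu+a*((tail-78e-3)+(head+64e-3))/2
        print('bolt',uv,n,'len',round(tail-head,4),'origin',o.round(4),'yaw',np.degrees(np.arctan2(a[1],a[0])).round(2),'z',np.percentile(Q[:,2],[10,50,90,99]).round(4))
E
python3 - <<'E'
from fit import *
f=np.load('w1.npz'); P=f['P'];im=f['im']
z=P[...,2]
print('bed',np.nanmedian(z[160:190,220:260]),'table',np.nanmedian(z[10:60,240:380]))
m=(z>0.065)&(z<0.1)&(P[...,0]<0.60)&(P[...,0]>.47)&(P[...,1]>-.05)
for uv,n,Q in clusters(P,m,20): print('V',uv,n,np.median(Q,0).round(4),((Q.min(0)+Q.max(0))/2).round(4),np.ptp(Q,axis=0).round(4),np.percentile(Q[:,2],98).round(4))
bolts((im,),P)
m=(z>0.13)&(P[...,0]>.56)&(P[...,1]>-.1)&(P[...,1]<.4)
for uv,n,Q in clusters(P,m,50): print('L',uv,n,np.median(Q,0).round(4),Q.min(0).round(3),Q.max(0).round(3))
# pan: light pixels
m=(im.min(2)>170)&(P[...,1]>.3)&(P[...,1]<.5)&(P[...,0]<.65)&(P[...,0]>.44)
for uv,n,Q in clusters(P,m,200): print('pan',uv,n,np.median(Q,0).round(4),Q.min(0).round(3),Q.max(0).round(3),(cv2.minAreaRect((Q[:,:2]*1000).astype(np.float32))))
E
```

```text
bed 0.048835438069449844 table -0.000563819849719982
V [193. 197.] 253 [0.507  0.022  0.0806] [0.5094 0.023  0.0772] [0.0135 0.0353 0.0237] 0.0879
V [278. 198.] 238 [0.5079 0.1536 0.0808] [0.51   0.1531 0.0773] [0.0128 0.0337 0.0247] 0.088
V [362. 198.] 261 [0.5086 0.284  0.0798] [0.5107 0.2829 0.0768] [0.0129 0.0352 0.0234] 0.0876
V [195. 236.] 239 [0.572  0.0218 0.0798] [0.5747 0.0226 0.0768] [0.0133 0.0335 0.0234] 0.0876
V [276. 237.] 238 [0.573  0.152  0.0798] [0.5762 0.1529 0.0766] [0.0138 0.0349 0.0228] 0.0877
V [358. 237.] 246 [0.5741 0.2836 0.0794] [0.5766 0.2828 0.0771] [0.0133 0.0355 0.024 ] 0.0883
V [218. 247.] 105 [0.5917 0.06   0.0813] [0.5913 0.0586 0.0828] [0.0089 0.0179 0.0341] 0.0997
V [298. 248.] 110 [0.5925 0.1868 0.0806] [0.5922 0.1884 0.0824] [0.0093 0.018  0.0346] 0.0994
V [378. 249.] 123 [0.5936 0.3144 0.0811] [0.5943 0.3176 0.0826] [0.0107 0.0179 0.0349] 0.0993
V [162. 248.] 116 [ 0.5964 -0.0322  0.0756] [ 0.5974 -0.0329  0.0729] [0.0051 0.0292 0.0157] 0.0801
V [242. 248.] 105 [0.5973 0.0967 0.0747] [0.5978 0.0966 0.073 ] [0.0041 0.0297 0.0158] 0.0803
V [321. 248.] 95 [0.5979 0.2249 0.0741] [0.5983 0.2259 0.0726] [0.0033 0.0286 0.0146] 0.0795
bolt [ 28. 122.] 883 len 0.1402 origin [ 0.4038 -0.2478] yaw 14.03 z [0.0093 0.014  0.0192 0.0227]
bolt [ 76. 123.] 820 len 0.1392 origin [ 0.4044 -0.1718] yaw 2.86 z [0.0101 0.0143 0.0196 0.0228]
bolt [166. 160.] 148 len 0.0666 origin [ 0.462  -0.0264] yaw -89.92 z [0.0171 0.0269 0.0392 0.0399]
L [179. 282.] 571 [0.6043 0.0113 0.1611] [ 0.596 -0.008  0.13 ] [0.618 0.037 0.183]
L [269. 284.] 544 [0.6042 0.1362 0.166 ] [0.597 0.116 0.13 ] [0.62  0.166 0.183]
pan [426. 210.] 5495 [0.5393 0.3996 0.0472] [0.459 0.326 0.043] [0.631 0.449 0.105] ((544.4234619140625, 387.89239501953125), (121.81177520751953, 171.1950225830078), 89.14958953857422)
```

```bash
python3 -m jog '[{"rotation":[0,0,0],"translation":[-58,-330,-160],"grip":50},{"rotation":[0,0,0],"translation":[-58,-330,-160],"grip":50},{"rotation":[0,0,0],"translation":[-58,-330,-160],"grip":50},{"rotation":[0,0,0],"translation":[-58,-330,-160],"grip":50},{"rotation":[0,0,0],"translation":[-58,-330,-160],"grip":50},{"rotation":[0,0,0],"translation":[-58,-330,-160],"grip":50},{"rotation":[0,0,0],"translation":[-58,-330,-160],"grip":50},{"rotation":[0,0,0],"translation":[-58,-330,-160],"grip":50},{"rotation":[0,0,0],"translation":[-58,-330,-160],"grip":50},{"rotation":[0,0,0],"translation":[-58,-330,-160],"grip":50},{"rotation":[0,0,0],"translation":[-58,-330,-160],"grip":50},{"rotation":[0,0,0],"translation":[-58,-330,-160],"grip":50}]'
python3 - <<'E'
from fit import *
c=cam("wrist"); P=cloud(c); bolts(c); print(np.nanmedian(P[...,2][20:60,200:300]))
save(c[0],'w2.png')
E
```

```text
time: 4.4
ee_pos: [0.3612, -0.2098, 0.262]
tcp_rot: [-180.0, 0.1, -179.9]
wrist_force: [0.7, 0.8, -0.0]
opening: 0.0501
grasp_force: 0.0
bolt [222. 184.] 1227 len 0.1407 origin [ 0.4041 -0.2507] yaw 14.48 z [0.0115 0.0144 0.0205 0.0222]
bolt [284. 183.] 1262 len 0.1406 origin [ 0.4043 -0.1756] yaw 3.39 z [0.0112 0.0143 0.0203 0.0226]
bolt [391. 240.] 729 len 0.0732 origin [ 0.4644 -0.0308] yaw -70.04 z [0.0152 0.0268 0.0373 0.0397]
-0.000404750321905456
```

View pics/w2.png

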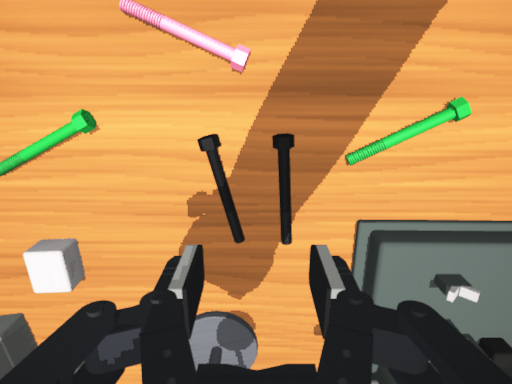

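The view confirms two dark bolts at (222,184) and (284,183), heads up the picture and so towards the robot; the green and pink ones are clear of them. I'll pick the right one at (0.404, −0.176).

```bash
python3 -m jog '[{"rotation":[0,0,3.4],"translation":[43,34,-150],"grip":40},{"rotation":[0,0,3.4],"translation":[43,34,-150],"grip":40},{"rotation":[0,0,3.4],"translation":[43,34,-150],"grip":40},{"rotation":[0,0,3.4],"translation":[43,34,-150],"grip":40},{"rotation":[0,0,3.4],"translation":[43,34,-190],"grip":40},{"rotation":[0,0,3.4],"translation":[43,34,-230],"grip":40},{"rotation":[0,0,3.4],"translation":[43,34,-250],"grip":40},{"rotation":[0,0,3.4],"translation":[43,34,-259],"grip":40},{"rotation":[0,0,3.4],"translation":[43,34,-259],"grip":40},{"rotation":[0,0,3.4],"translation":[43,34,-259],"grip":40},{"rotation":[0,0,3.4],"translation":[43,34,-259],"grip":5},{"rotation":[0,0,3.4],"translation":[43,34,-259],"grip":5},{"rotation":[0,0,3.4],"translation":[43,34,-259],"grip":5},{"rotation":[0,0,3.4],"translation":[43,34,-259],"grip":5},{"rotation":[0,0,3.4],"translation":[43,34,-259],"grip":5},{"rotation":[0,0,3.4],"translation":[43,34,-259],"grip":5},{"rotation":[0,0,3.4],"translation":[43,34,-259],"grip":5}]' 60; python3 -m jog '[{"rotation":[0,0,0],"translation":[0,0,30],"grip":5},{"rotation":[0,0,0],"translation":[0,0,70],"grip":5},{"rotation":[0,0,0],"translation":[0,0,110],"grip":5},{"rotation":[0,0,0],"translation":[0,0,110],"grip":5},{"rotation":[0,0,0],"translation":[0,0,110],"grip":5}]'
python3 - <<'E'
from fit import *
c=cam("wrist"); save(c[0],'w3.png'); P=cloud(c); im=c[0]
o=readout.get_obs(); print(o['ee_pos'],o['tcp_rot'],o['q'])
E
```

```text
time: 6.15
ee_pos: [0.4045, -0.177, 0.0038]
tcp_rot: [-179.9, 0.1, -176.6]
wrist_force: [-2.0, -0.4, 7.4]
opening: 0.011
grasp_force: 58.6
time: 6.65
ee_pos: [0.4042, -0.1767, 0.113]
tcp_rot: [-179.9, 0.1, -176.6]
wrist_force: [-0.4, -0.4, -2.0]
opening: 0.0112
grasp_force: 59.4
[ 0.40354191 -0.17641909  0.11175613] [ 1.79989493e+02 -1.82064752e-02 -1.76590407e+02] [-2.36145284e+01 -1.07715112e+01 -1.82401670e+01  8.25523368e+01
  1.08724635e-03 -2.70241196e+01]
```

View pics/w3.png

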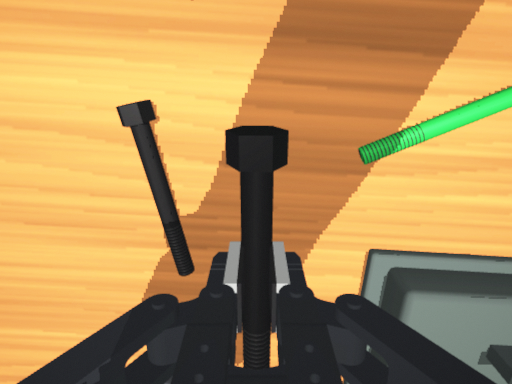

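The bolt is held at its middle and hangs straight, with its head at (257,147) towards the robot. I'll measure its pose in the hand: height, tilt and lengthwise offset.

```bash
cat > inhand.py <<'E'
from h import *
c=cam("wrist"); P=cloud(c); im=c[0]; o=readout.get_obs(); e=o['ee_pos']
m=(im.max(2)<80)&(np.abs(P[...,1]-e[1])<.03)&(np.abs(P[...,2]-e[2])<.05)&(P[...,0]<e[0]+.1)
yaw=np.radians(o['tcp_rot'][2]+180); a=np.array([np.cos(yaw),np.sin(yaw)])
Q=P[m]; s=(Q[:,:2]-e[:2])@a; w=(Q[:,:2]-e[:2])@np.array([-a[1],a[0]])
for lo in np.arange(-.085,.09,.01):
    k=(s>lo)&(s<lo+.01)&(abs(w)<.014)
    if k.sum()>5: print(round(lo*1e3),k.sum(),'w',(w[k].min()*1e3).round(1),(w[k].max()*1e3).round(1),'ztop-tcp',(np.percentile(Q[k,2],95)-e[2]).round(4))
k=abs(w)<.014; print('smin',s[k].min())
E
python3 inhand.py
```

```text
-65 1614 w -12.5 12.2 ztop-tcp 0.0192
-55 1130 w -12.7 12.0 ztop-tcp 0.019
-45 729 w -6.7 6.5 ztop-tcp 0.0141
-35 682 w -6.9 6.6 ztop-tcp 0.0138
-25 635 w -7.1 6.3 ztop-tcp 0.0133
-15 1944 w -14.0 14.0 ztop-tcp 0.0486
-5 1035 w -8.8 8.4 ztop-tcp 0.0468
5 704 w -8.8 8.5 ztop-tcp 0.048
15 439 w -6.1 5.9 ztop-tcp 0.0119
25 464 w -6.8 6.6 ztop-tcp 0.0114
35 429 w -7.0 6.7 ztop-tcp 0.011
45 390 w -7.2 6.3 ztop-tcp 0.0107
55 123 w -7.3 6.5 ztop-tcp 0.0102
smin -0.06304578793140524
```

```bash
python3 -m jog '[{"rotation":[0,-2.2,-3.8],"translation":[27,199,28],"grip":5},{"rotation":[0,-2.2,-3.8],"translation":[27,199,28],"grip":5},{"rotation":[0,-2.2,-3.8],"translation":[27,199,28],"grip":5},{"rotation":[0,-2.2,-3.8],"translation":[27,199,28],"grip":5},{"rotation":[0,-2.2,-3.8],"translation":[27,199,28],"grip":5},{"rotation":[0,-2.2,-3.8],"translation":[27,199,28],"grip":5},{"rotation":[0,-2.2,-3.8],"translation":[27,199,-14],"grip":5},{"rotation":[0,-2.2,-3.8],"translation":[27,199,-14],"grip":5},{"rotation":[0,-2.2,-3.8],"translation":[50,199,-14],"grip":5},{"rotation":[0,-2.2,-3.8],"translation":[80,199,-14],"grip":5},{"rotation":[0,-2.2,-3.8],"translation":[110,199,-14],"grip":5},{"rotation":[0,-2.2,-3.8],"translation":[137,199,-14],"grip":5},{"rotation":[0,-2.2,-3.8],"translation":[137,199,-14],"grip":5},{"rotation":[0,-2.2,-3.8],"translation":[137,199,-14],"grip":5}]'
python3 inhand.py
```

```text
time: 8.15
ee_pos: [0.5404, 0.0213, 0.0982]
tcp_rot: [-179.9, 2.1, 179.5]
wrist_force: [-0.3, -0.0, -1.8]
opening: 0.0113
grasp_force: 59.5
-65 1727 w -12.9 12.5 ztop-tcp 0.0162
-55 1105 w -13.8 12.4 ztop-tcp 0.0162
-45 769 w -13.8 13.9 ztop-tcp 0.0119
-35 685 w -7.0 6.6 ztop-tcp 0.0119
-25 757 w -13.9 13.9 ztop-tcp 0.044
-15 1980 w -14.0 14.0 ztop-tcp 0.0486
-5 1022 w -8.8 8.5 ztop-tcp 0.0463
5 675 w -10.0 8.5 ztop-tcp 0.0481
15 445 w -10.1 5.8 ztop-tcp 0.0117
25 456 w -7.0 6.5 ztop-tcp 0.0117
35 438 w -7.1 6.7 ztop-tcp 0.0117
45 421 w -7.3 6.8 ztop-tcp 0.0116
55 117 w -7.4 6.9 ztop-tcp 0.0114
smin -0.06305825875202918
```

```bash
python3 -m jog '[{"rotation":[0,0,0],"translation":[1,1.5,0],"grip":5},{"rotation":[0,0,0],"translation":[1,1.5,-8],"grip":5},{"rotation":[0,0,0],"translation":[1,1.5,-14],"grip":5},{"rotation":[0,0,0],"translation":[1,1.5,-18],"grip":5},{"rotation":[0,0,0],"translation":[1,1.5,-19],"grip":5},{"rotation":[0,0,0],"translation":[1,1.5,-19],"grip":5}]'; python3 inhand.py | sed -n '3,4p;9,12p'
```

```text
time: 8.8
ee_pos: [0.5414, 0.0233, 0.08]
tcp_rot: [-179.8, 2.2, 179.6]
wrist_force: [-3.4, -4.7, 6.3]
opening: 0.0111
grasp_force: 60.6
-55 1072 w -12.6 12.5 ztop-tcp 0.0164
-45 1014 w -14.0 13.8 ztop-tcp 0.012
5 610 w -8.5 8.9 ztop-tcp 0.0477
15 441 w -6.5 6.1 ztop-tcp 0.0121
25 461 w -6.7 6.8 ztop-tcp 0.0119
35 429 w -6.9 7.5 ztop-tcp 0.012
```

```bash
python3 -m jog '[{"rotation":[0,0,0],"translation":[0,0,0],"grip":28},{"rotation":[0,0,0],"translation":[0,0,0],"grip":28},{"rotation":[0,0,0],"translation":[0,0,0],"grip":28},{"rotation":[0,0,0],"translation":[0,0,0],"grip":28},{"rotation":[0,0,0],"translation":[0,0,15],"grip":28},{"rotation":[0,0,0],"translation":[0,0,35],"grip":28},{"rotation":[0,0,0],"translation":[-20,0,80],"grip":28},{"rotation":[0,2.2,0],"translation":[-50,0,120],"grip":28},{"rotation":[0,2.2,0],"translation":[-80,0,160],"grip":28},{"rotation":[0,2.2,0],"translation":[-80,0,160],"grip":0},{"rotation":[0,2.2,0],"translation":[-80,0,160],"grip":0},{"rotation":[0,2.2,0],"translation":[-80,0,160],"grip":0}]'
python3 - <<'E'
from h import *
c=cam("wrist"); save(c[0],'w4.png'); P=cloud(c); im=c[0]
m=(im.max(2)<60)&(abs(P[...,1]-.0228)<.011)&(P[...,2]>.07)&(P[...,2]<.105)&(P[...,0]<.63)&(P[...,0]>.45)
Q=P[m]
for lo in np.arange(.465,.64,.01):
    k=(Q[:,0]>lo)&(Q[:,0]<lo+.01)
    if k.sum()>5: print(round(lo,3),k.sum(),Q[k,1].min().round(4),Q[k,1].max().round(4),np.percentile(Q[k,2],95).round(4))
print(Q[:,0].min())
E
```

```text
time: 10.05
ee_pos: [0.4618, 0.024, 0.2388]
tcp_rot: [-179.9, -0.0, 179.6]
wrist_force: [0.6, -0.4, -0.9]
opening: -0.0
grasp_force: 0.0
0.475 315 0.0121 0.0336 0.096
0.485 181 0.0121 0.0336 0.0965
0.495 137 0.0166 0.0289 0.0915
0.505 127 0.0164 0.0289 0.0916
0.515 134 0.0163 0.0289 0.0915
0.525 30 0.0162 0.0289 0.0911
0.4774790758146281
```

View pics/w4.png

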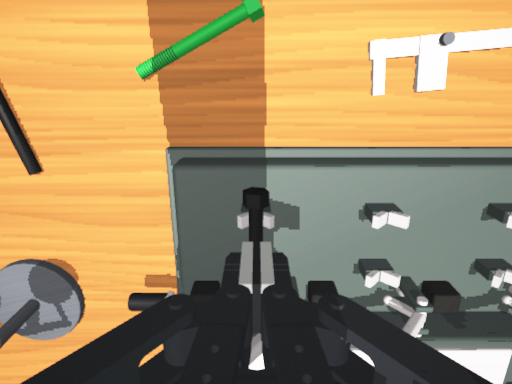

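The bolt lies well in the first cradle: head at (256,200), axis at y 0.0226 and z 0.0845 against an expected 0.0838. The other bolt is still on the table at the left edge. Next I press this cradle's lever with shut fingers, following its arc.

```bash
python3 -m jog '[{"rotation":[0,0,0],"translation":[146,-12,0],"grip":0},{"rotation":[0,0,0],"translation":[146,-12,0],"grip":0},{"rotation":[0,0,0],"translation":[146,-12,0],"grip":0},{"rotation":[0,0,0],"translation":[146,-12,-20],"grip":0},{"rotation":[0,0,0],"translation":[146,-12,-54],"grip":0},{"rotation":[0,0,0],"translation":[146,-12,-69],"grip":0},{"rotation":[0,0,0],"translation":[146,-19,-75],"grip":0},{"rotation":[0,0,0],"translation":[146,-26,-81],"grip":0},{"rotation":[0,0,0],"translation":[146,-32,-88],"grip":0},{"rotation":[0,0,0],"translation":[146,-37,-95],"grip":0},{"rotation":[0,0,0],"translation":[146,-41,-103],"grip":0},{"rotation":[0,0,0],"translation":[146,-44,-111],"grip":0},{"rotation":[0,0,0],"translation":[146,-46,-118],"grip":0},{"rotation":[0,0,0],"translation":[146,-48,-124],"grip":0},{"rotation":[0,0,0],"translation":[146,-49,-130],"grip":0},{"rotation":[0,0,0],"translation":[146,-49,-132],"grip":0},{"rotation":[0,0,0],"translation":[146,-49,-132],"grip":0}]'
```

```text
time: 11.8
ee_pos: [0.6076, -0.0254, 0.1069]
tcp_rot: [-179.9, -0.0, 179.6]
wrist_force: [0.2, -0.7, 1.1]
opening: 0.0
grasp_force: 0.6
```

```bash
python3 -m jog '[{"rotation":[0,0,0],"translation":[0,0,-1],"grip":0},{"rotation":[0,0,0],"translation":[0,0,-2],"grip":0},{"rotation":[0,0,0],"translation":[0,0,-2],"grip":0}]'; python3 -m jog '[{"rotation":[0,0,0],"translation":[0,0,20],"grip":0},{"rotation":[0,0,0],"translation":[0,0,60],"grip":0},{"rotation":[0,0,0],"translation":[0,0,110],"grip":40},{"rotation":[0,0,0],"translation":[-60,-20,155],"grip":40},{"rotation":[0,0,0],"translation":[-247,-185,155],"grip":40},{"rotation":[0,0,0],"translation":[-247,-185,155],"grip":40},{"rotation":[0,0,0],"translation":[-247,-185,155],"grip":40},{"rotation":[0,0,0],"translation":[-247,-185,155],"grip":40},{"rotation":[0,0,0],"translation":[-247,-185,155],"grip":40},{"rotation":[0,0,0],"translation":[-247,-185,155],"grip":40},{"rotation":[0,0,0],"translation":[-247,-185,155],"grip":40},{"rotation":[0,0,0],"translation":[-247,-185,155],"grip":40}]'
python3 - <<'E'
from fit import *
c=cam("wrist"); bolts(c); save(c[0],'w5.png')
c=cam("top"); P=cloud(c); z=P[...,2]
m=(z>0.13)&(P[...,0]>.56)&(P[...,1]>-.1)&(P[...,1]<.4)
for uv,n,Q in clusters(P,m,10): print('L',uv,n,np.median(Q,0).round(4),Q.min(0).round(3),Q.max(0).round(3))
E
```

```text
time: 12.1
ee_pos: [0.6077, -0.0252, 0.1055]
tcp_rot: [-179.9, 0.0, 179.6]
wrist_force: [-0.7, -2.8, 4.5]
opening: -0.0
grasp_force: 2.2
time: 13.3
ee_pos: [0.3608, -0.21, 0.2603]
tcp_rot: [-179.9, 0.0, 179.6]
wrist_force: [0.3, 0.3, -0.8]
opening: 0.0398
grasp_force: 0.0
bolt [222. 185.] 1232 len 0.1404 origin [ 0.404  -0.2506] yaw 14.42 z [0.0114 0.0144 0.0206 0.0225]
bolt [392. 240.] 730 len 0.0737 origin [ 0.4645 -0.0312] yaw -69.76 z [0.0163 0.0272 0.0375 0.0398]
L [143. 133.] 110 [0.6068 0.2638 0.1716] [0.598 0.245 0.131] [0.62  0.297 0.187]
L [190. 133.] 126 [0.6068 0.1357 0.1702] [0.598 0.115 0.13 ] [0.619 0.169 0.187]
```

View pics/w5.png

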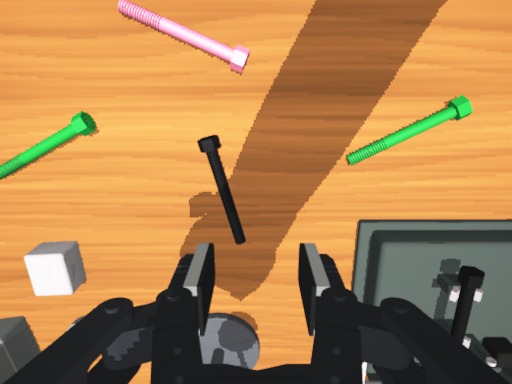

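The first lever is down, since only the other two show above 0.13 m. The remaining dark bolt is at (222,185), unmoved, so I'll pick it now.

```bash
python3 -m jog '[{"rotation":[0,0,14.8],"translation":[43,-41,-150],"grip":40},{"rotation":[0,0,14.8],"translation":[43,-41,-150],"grip":40},{"rotation":[0,0,14.8],"translation":[43,-41,-150],"grip":40},{"rotation":[0,0,14.8],"translation":[43,-41,-150],"grip":40},{"rotation":[0,0,14.8],"translation":[43,-41,-190],"grip":40},{"rotation":[0,0,14.8],"translation":[43,-41,-230],"grip":40},{"rotation":[0,0,14.8],"translation":[43,-41,-250],"grip":40},{"rotation":[0,0,14.8],"translation":[43,-41,-257],"grip":40},{"rotation":[0,0,14.8],"translation":[43,-41,-257],"grip":40},{"rotation":[0,0,14.8],"translation":[43,-41,-257],"grip":5},{"rotation":[0,0,14.8],"translation":[43,-41,-257],"grip":5},{"rotation":[0,0,14.8],"translation":[43,-41,-257],"grip":5},{"rotation":[0,0,14.8],"translation":[43,-41,-257],"grip":5},{"rotation":[0,0,14.8],"translation":[43,-41,-257],"grip":5},{"rotation":[0,0,14.8],"translation":[43,-41,-257],"grip":5},{"rotation":[0,0,14.8],"translation":[43,-41,-257],"grip":5},{"rotation":[0,0,14.8],"translation":[43,-41,-220],"grip":5},{"rotation":[0,0,14.8],"translation":[43,-41,-180],"grip":5},{"rotation":[0,0,14.8],"translation":[43,-41,-147],"grip":5},{"rotation":[0,0,14.8],"translation":[43,-41,-147],"grip":5}]' 60; python3 inhand.py
```

```text
time: 15.4
ee_pos: [0.4058, -0.2523, 0.119]
tcp_rot: [-179.6, 0.3, -165.6]
wrist_force: [1.3, -0.6, -2.1]
opening: 0.0115
grasp_force: 59.2
-65 1636 w -13.2 11.7 ztop-tcp 0.0193
-55 1075 w -13.2 11.8 ztop-tcp 0.019
-45 722 w -7.6 6.2 ztop-tcp 0.0143
-35 666 w -7.3 5.9 ztop-tcp 0.0141
-25 638 w -7.5 6.0 ztop-tcp 0.0137
-15 1831 w -14.0 14.0 ztop-tcp 0.0492
-5 1003 w -8.8 8.4 ztop-tcp 0.0487
5 661 w -8.9 8.5 ztop-tcp 0.0485
15 444 w -6.5 5.6 ztop-tcp 0.0125
25 445 w -7.3 6.3 ztop-tcp 0.0121
35 416 w -7.4 6.4 ztop-tcp 0.0119
45 392 w -7.0 6.0 ztop-tcp 0.0116
55 189 w -7.2 6.1 ztop-tcp 0.0114
smin -0.06337773752773207
```

```bash
python3 -m jog '[{"rotation":[0,-1.9,-14.8],"translation":[10,100,40],"grip":5},{"rotation":[0,-1.9,-14.8],"translation":[10,100,40],"grip":5},{"rotation":[0,-1.9,-14.8],"translation":[28,404,40],"grip":5},{"rotation":[0,-1.9,-14.8],"translation":[28,404,40],"grip":5},{"rotation":[0,-1.9,-14.8],"translation":[28,404,40],"grip":5},{"rotation":[0,-1.9,-14.8],"translation":[28,404,40],"grip":5},{"rotation":[0,-1.9,-14.8],"translation":[28,404,40],"grip":5},{"rotation":[0,-1.9,-14.8],"translation":[28,404,40],"grip":5},{"rotation":[0,-1.9,-14.8],"translation":[28,404,40],"grip":5},{"rotation":[0,-1.9,-14.8],"translation":[28,404,40],"grip":5},{"rotation":[0,-1.9,-14.8],"translation":[28,404,10],"grip":5},{"rotation":[0,-1.9,-14.8],"translation":[28,404,-15],"grip":5},{"rotation":[0,-1.9,-14.8],"translation":[28,404,-15],"grip":5},{"rotation":[0,-1.9,-14.8],"translation":[50,404,-15],"grip":5},{"rotation":[0,-1.9,-14.8],"translation":[80,404,-15],"grip":5},{"rotation":[0,-1.9,-14.8],"translation":[110,404,-15],"grip":5},{"rotation":[0,-1.9,-14.8],"translation":[138,404,-15],"grip":5},{"rotation":[0,-1.9,-14.8],"translation":[138,404,-15],"grip":5},{"rotation":[0,-1.9,-14.8],"translation":[138,404,-15],"grip":5}]'; python3 inhand.py
```

```text
time: 17.35
ee_pos: [0.5419, 0.1521, 0.0986]
tcp_rot: [-179.7, 1.8, 179.5]
wrist_force: [-0.7, 0.6, -1.7]
opening: 0.0116
grasp_force: 59.4
-65 1045 w -12.9 12.0 ztop-tcp 0.0138
-55 830 w -12.9 12.1 ztop-tcp 0.0146
-45 743 w -13.8 13.9 ztop-tcp 0.0104
-35 665 w -7.0 6.2 ztop-tcp 0.0104
-25 701 w -14.0 14.0 ztop-tcp 0.0434
-15 1999 w -14.0 14.0 ztop-tcp 0.0488
-5 1025 w -8.5 8.7 ztop-tcp 0.0462
5 672 w -10.2 8.7 ztop-tcp 0.0487
15 441 w -10.3 5.9 ztop-tcp 0.01
25 452 w -7.0 6.6 ztop-tcp 0.0101
35 429 w -7.2 6.8 ztop-tcp 0.01
45 413 w -7.3 6.9 ztop-tcp 0.01
55 185 w -6.9 7.0 ztop-tcp 0.0096
smin -0.0634600880745295
```

```bash
python3 -m jog '[{"rotation":[0,0,0],"translation":[0.5,1,0],"grip":5},{"rotation":[0,0,0],"translation":[0.5,1,-8],"grip":5},{"rotation":[0,0,0],"translation":[0.5,1,-13],"grip":5},{"rotation":[0,0,0],"translation":[0.5,1,-16.5],"grip":5},{"rotation":[0,0,0],"translation":[0.5,1,-17],"grip":5},{"rotation":[0,0,0],"translation":[0.5,1,-17],"grip":5}]'; python3 inhand.py | sed -n '1,4p;9,12p'
```

```text
time: 18.0
ee_pos: [0.5418, 0.1535, 0.0818]
tcp_rot: [-179.6, 1.9, 179.6]
wrist_force: [-4.2, -3.8, 4.8]
opening: 0.0113
grasp_force: 60.3
-65 1063 w -12.8 12.2 ztop-tcp 0.0137
-55 678 w -12.7 11.9 ztop-tcp 0.0143
-45 885 w -14.0 12.9 ztop-tcp 0.0103
-35 658 w -6.8 6.5 ztop-tcp 0.0104
15 441 w -6.0 6.2 ztop-tcp 0.0104
25 445 w -6.7 6.9 ztop-tcp 0.0103
35 441 w -6.9 7.0 ztop-tcp 0.0103
45 395 w -7.0 7.1 ztop-tcp 0.0104
```

Seated, with about 7 N of contact. I release it, back away and check.

```bash
python3 -m jog '[{"rotation":[0,0,0],"translation":[0,0,0],"grip":28},{"rotation":[0,0,0],"translation":[0,0,0],"grip":28},{"rotation":[0,0,0],"translation":[0,0,0],"grip":28},{"rotation":[0,0,0],"translation":[0,0,0],"grip":28},{"rotation":[0,0,0],"translation":[0,0,15],"grip":28},{"rotation":[0,0,0],"translation":[0,0,35],"grip":28},{"rotation":[0,0,0],"translation":[-20,0,80],"grip":28},{"rotation":[0,1.9,0],"translation":[-50,0,120],"grip":28},{"rotation":[0,1.9,0],"translation":[-80,0,158],"grip":28},{"rotation":[0,1.9,0],"translation":[-80,0,158],"grip":0},{"rotation":[0,1.9,0],"translation":[-80,0,158],"grip":0},{"rotation":[0,1.9,0],"translation":[-80,0,158],"grip":0}]'
python3 - <<'E'
from h import *
c=cam("wrist"); save(c[0],'w6.png'); P=cloud(c); im=c[0]
for y0 in [.0228,.153]:
  m=(im.max(2)<60)&(abs(P[...,1]-y0)<.013)&(P[...,2]>.07)&(P[...,2]<.105)&(P[...,0]<.63)&(P[...,0]>.45)
  Q=P[m]
  for lo in np.arange(.465,.64,.02):
    k=(Q[:,0]>lo)&(Q[:,0]<lo+.01)
    if k.sum()>5: print(round(lo,3),k.sum(),Q[k,1].min().round(4),Q[k,1].max().round(4),np.percentile(Q[k,2],95).round(4))
  print(Q[:,0].min())
E
```

```text
time: 19.25
ee_pos: [0.4623, 0.154, 0.2388]
tcp_rot: [-179.7, -0.0, 179.6]
wrist_force: [-0.4, 0.8, -0.7]
opening: -0.0001
grasp_force: 0.0
0.485 207 0.0142 0.0353 0.0962
0.505 143 0.017 0.0301 0.0917
0.525 146 0.0162 0.0301 0.0916
0.545 132 0.0163 0.0298 0.0913
0.565 130 0.0177 0.0354 0.0913
0.585 122 0.0153 0.0297 0.0915
0.47771445735146795
0.485 202 0.1412 0.1648 0.096
0.505 126 0.1467 0.1592 0.0917
0.525 36 0.1465 0.1592 0.091
0.4776481273761547
```

View pics/w6.png

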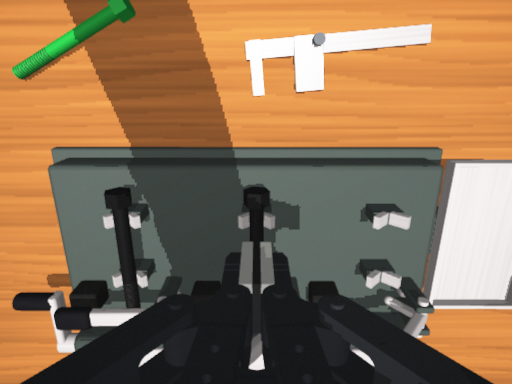

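Both bolts lie in their cradles with heads at (118,195) and (256,195), and lever 1 is level at the lower left. I press lever 2 with the same relative path.

```bash
python3 -m jog '[{"rotation":[0,0,0],"translation":[146,-12,0],"grip":0},{"rotation":[0,0,0],"translation":[146,-12,0],"grip":0},{"rotation":[0,0,0],"translation":[146,-12,0],"grip":0},{"rotation":[0,0,0],"translation":[146,-12,-20],"grip":0},{"rotation":[0,0,0],"translation":[146,-12,-54],"grip":0},{"rotation":[0,0,0],"translation":[146,-12,-69],"grip":0},{"rotation":[0,0,0],"translation":[146,-19,-75],"grip":0},{"rotation":[0,0,0],"translation":[146,-26,-81],"grip":0},{"rotation":[0,0,0],"translation":[146,-32,-88],"grip":0},{"rotation":[0,0,0],"translation":[146,-37,-95],"grip":0},{"rotation":[0,0,0],"translation":[146,-41,-103],"grip":0},{"rotation":[0,0,0],"translation":[146,-44,-111],"grip":0},{"rotation":[0,0,0],"translation":[146,-46,-118],"grip":0},{"rotation":[0,0,0],"translation":[146,-48,-124],"grip":0},{"rotation":[0,0,0],"translation":[146,-49,-130],"grip":0},{"rotation":[0,0,0],"translation":[146,-49,-133],"grip":0},{"rotation":[0,0,0],"translation":[146,-49,-134],"grip":0},{"rotation":[0,0,0],"translation":[146,-49,-134],"grip":0}]'
python3 -m jog '[{"rotation":[0,0,0],"translation":[0,0,20],"grip":0},{"rotation":[0,0,0],"translation":[0,0,60],"grip":0},{"rotation":[0,0,0],"translation":[0,0,110],"grip":0},{"rotation":[0,0,0],"translation":[-40,-20,160],"grip":60},{"rotation":[0,0,0],"translation":[-180,-384,260],"grip":60},{"rotation":[0,0,0],"translation":[-180,-384,260],"grip":60},{"rotation":[0,0,0],"translation":[-180,-384,260],"grip":60},{"rotation":[0,0,0],"translation":[-180,-384,260],"grip":60},{"rotation":[0,0,0],"translation":[-180,-384,260],"grip":60},{"rotation":[0,0,0],"translation":[-180,-384,260],"grip":60},{"rotation":[0,0,0],"translation":[-180,-384,260],"grip":60},{"rotation":[0,0,0],"translation":[-180,-384,260],"grip":60},{"rotation":[0,0,0],"translation":[-180,-384,260],"grip":60},{"rotation":[0,0,0],"translation":[-180,-384,260],"grip":60},{"rotation":[0,0,0],"translation":[-180,-384,260],"grip":60}]'
python3 - <<'E'
from fit import *
c=cam("top"); P=cloud(c); z=P[...,2]
m=(z>0.125)&(P[...,0]>.56)&(P[...,1]>-.1)&(P[...,1]<.4)
for uv,n,Q in clusters(P,m,10): print('L',uv,n,np.median(Q,0).round(4),Q.min(0).round(3),Q.max(0).round(3))
c=cam("wrist"); P=cloud(c); save(c[0],'w7.png'); np.savez('w7.npz',im=c[0],P=P)
hsv=cv2.cvtColor(c[0],cv2.COLOR_RGB2HSV)
m=(P[...,2]>.215)&(P[...,0]>.5)&(P[...,2]<.25)
for uv,n,Q in clusters(P,m,10): print('hi',uv,n,np.median(Q,0).round(4),Q.min(0).round(3),Q.max(0).round(3),cv2.minAreaRect((Q[:,:2]*1000).astype(np.float32)))
E
```

```text
time: 21.1
ee_pos: [0.6083, 0.1045, 0.1054]
tcp_rot: [-179.6, -0.0, 179.6]
wrist_force: [-0.7, -3.2, 5.3]
opening: -0.0001
grasp_force: 2.1
time: 22.6
ee_pos: [0.4286, -0.2785, 0.3648]
tcp_rot: [-179.7, -0.0, 179.6]
wrist_force: [0.9, 0.3, -0.4]
opening: 0.06
grasp_force: 0.0
L [143. 134.] 113 [0.607  0.2639 0.1706] [0.598 0.245 0.126] [0.621 0.302 0.186]
hi [297. 303.] 55 [ 0.5595 -0.2388  0.223 ] [ 0.557 -0.243  0.216] [ 0.567 -0.234  0.227] ((561.5338134765625, -236.91204833984375), (10.892866134643555, 7.044849395751953), 63.72180938720703)
hi [203. 323.] 66 [ 0.5827 -0.3343  0.2227] [ 0.58  -0.339  0.216] [ 0.593 -0.331  0.225] ((586.1608276367188, -333.60003662109375), (13.224916458129883, 6.149525165557861), 30.541492462158203)
hi [303. 328.] 557 [ 0.5916 -0.2313  0.2222] [ 0.583 -0.253  0.215] [ 0.603 -0.209  0.224] ((593.7845458984375, -230.82762145996094), (12.40764045715332, 43.87751770019531), 13.789064407348633)
hi [211. 344.] 537 [ 0.612  -0.3281  0.2222] [ 0.603 -0.351  0.215] [ 0.623 -0.307  0.224] ((614.1441650390625, -328.59771728515625), (12.54355239868164, 44.69854736328125), 14.13644790649414)
```

View pics/w7.png

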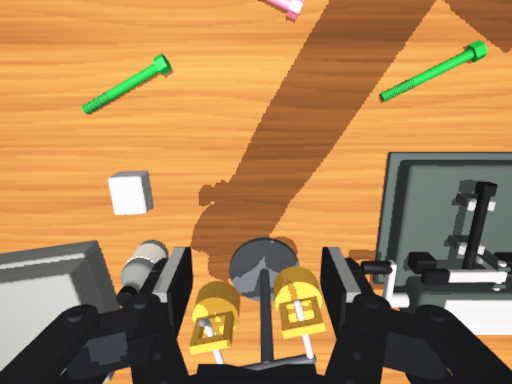

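Both used levers are level and only the third stands up. The weights hang with their loop tops at (211,344) and (303,328), measured at (0.614,−0.329) and (0.594,−0.231) with z 0.2235 as expected, at a yaw of about 13.5°. I grip the +y weight first.

```bash
python3 -m jog '[{"rotation":[0,0,14],"translation":[165,48,-60],"grip":65},{"rotation":[0,0,14],"translation":[165,48,-60],"grip":65},{"rotation":[0,0,14],"translation":[165,48,-60],"grip":65},{"rotation":[0,0,14],"translation":[165,48,-60],"grip":65},{"rotation":[0,0,14],"translation":[165,48,-60],"grip":65},{"rotation":[0,0,14],"translation":[165,48,-60],"grip":65},{"rotation":[0,0,14],"translation":[165,48,-100],"grip":65},{"rotation":[0,0,14],"translation":[165,48,-130],"grip":65},{"rotation":[0,0,14],"translation":[165,48,-155],"grip":65},{"rotation":[0,0,14],"translation":[165,48,-175],"grip":65},{"rotation":[0,0,14],"translation":[165,48,-175],"grip":65},{"rotation":[0,0,14],"translation":[165,48,-175],"grip":65}]'
python3 -m jog '[{"rotation":[0,0,0],"translation":[0,0,0],"grip":35},{"rotation":[0,0,0],"translation":[0,0,0],"grip":35},{"rotation":[0,0,0],"translation":[0,0,0],"grip":35},{"rotation":[0,0,0],"translation":[0,0,0],"grip":35},{"rotation":[0,0,0],"translation":[0,0,0],"grip":35},{"rotation":[0,0,0],"translation":[0,0,0],"grip":35},{"rotation":[0,0,0],"translation":[0,0,0],"grip":35}]' 100
python3 -m jog '[{"rotation":[0,0,0],"translation":[0,0,6],"grip":35},{"rotation":[0,0,0],"translation":[0,0,12],"grip":35},{"rotation":[0,0,0],"translation":[0,0,17],"grip":35},{"rotation":[0,0,0],"translation":[0,0,17],"grip":35},{"rotation":[0,0,0],"translation":[0,0,17],"grip":35}]'
```

```text
time: 23.9
ee_pos: [0.5928, -0.2309, 0.1919]
tcp_rot: [-179.6, 0.0, -166.4]
wrist_force: [0.2, 0.5, 1.4]
opening: 0.0649
grasp_force: 0.0
time: 24.6
ee_pos: [0.5937, -0.2312, 0.1927]
tcp_rot: [-179.6, 0.1, -166.4]
wrist_force: [-1.6, 0.1, 6.2]
opening: 0.0423
grasp_force: 100.4
time: 25.1
ee_pos: [0.5932, -0.231, 0.207]
tcp_rot: [-179.7, -0.0, -166.4]
wrist_force: [0.2, -0.3, -8.3]
opening: 0.042
grasp_force: 102.1
```

```bash
python3 -m jog '[{"rotation":[0,0,0],"translation":[0,0,1],"grip":35},{"rotation":[0,0,0],"translation":[-10,-2.3,1],"grip":35},{"rotation":[0,0,0],"translation":[-20,-4.6,1],"grip":35},{"rotation":[0,0,0],"translation":[-24,-5.5,1],"grip":35}]'
python3 -m jog '[{"rotation":[0,0,0],"translation":[-10,-2.3,0],"grip":35},{"rotation":[0,0,0],"translation":[-20,-4.6,0],"grip":35},{"rotation":[0,0,0],"translation":[-30,-7,0],"grip":35},{"rotation":[0,0,0],"translation":[-45,-10.5,0],"grip":35},{"rotation":[0,0,0],"translation":[-60,-14,0],"grip":35},{"rotation":[0,0,0],"translation":[-60,-14,0],"grip":35}]'
```

```text
time: 25.5
ee_pos: [0.5678, -0.2368, 0.2085]
tcp_rot: [-179.7, -0.0, -166.4]
wrist_force: [-0.5, 0.6, -7.5]
opening: 0.0422
grasp_force: 102.6
time: 26.1
ee_pos: [0.5073, -0.251, 0.2089]
tcp_rot: [-179.7, -0.0, -166.5]
wrist_force: [0.0, -0.1, -6.5]
opening: 0.0422
grasp_force: 102.9
```

The weight is off its hook (6.5–8 N hanging). Before carrying it over I refine the pan pose from the first wrist picture and a top view.

```bash
python3 -m jog '[{"rotation":[0,0,-7],"translation":[-40,100,50],"grip":35},{"rotation":[0,0,-14],"translation":[-60,300,70],"grip":35},{"rotation":[0,0,-14],"translation":[-60,300,70],"grip":35},{"rotation":[0,0,-14],"translation":[-60,300,70],"grip":35},{"rotation":[0,0,-14],"translation":[-60,300,70],"grip":35},{"rotation":[0,0,-14],"translation":[-60,300,70],"grip":35},{"rotation":[0,0,-14],"translation":[-60,300,70],"grip":35},{"rotation":[0,0,-14],"translation":[-60,300,70],"grip":35},{"rotation":[0,0,-14],"translation":[-60,300,70],"grip":35},{"rotation":[0,0,-14],"translation":[-60,300,70],"grip":35}]'
python3 - <<'E'
from fit import *
def pan(c,P):
    im=c[0]
    m=(im.min(2)>120)&(np.ptp(im.astype(int),axis=2)<25)&(P[...,1]>.335)&(P[...,1]<.47)&(P[...,0]<.66)&(P[...,0]>.43)&(P[...,2]<.09)&(P[...,2]>.035)
    for uv,n,Q in clusters(P,m,100):
        print('pan all',uv,n,np.median(Q,0).round(4),Q.min(0).round(3),Q.max(0).round(3),np.percentile(Q[:,2],[5,50,95,99]).round(4))
        F=Q[(Q[:,2]<np.median(Q[:,2])+.004)]; r=Q[Q[:,2]>np.median(Q[:,2])+.008]
        for y in np.arange(.34,.46,.02):
            k=abs(Q[:,1]-y)<.004; print('  y',y.round(3),'x',Q[k,0].min().round(4) if k.any() else 0,Q[k,0].max().round(4) if k.any() else 0)
        print('  rim',len(r),r.min(0).round(4),r.max(0).round(4)); print('  floor',cv2.minAreaRect((F[:,:2]*1000).astype(np.float32)))
f=np.load('w1.npz'); pan((f['im'],),f['P'])
c=cam("top"); pan(c,cloud(c))
c=cam("wrist"); pan(c,cloud(c)); save(c[0],'w8.png')
E
```

```text
time: 27.1
ee_pos: [0.4493, 0.0488, 0.2781]
tcp_rot: [-179.7, -0.0, 179.6]
wrist_force: [0.1, -0.8, -7.2]
opening: 0.0419
grasp_force: 105.6
pan all [426. 210.] 5790 [0.5395 0.3995 0.0473] [0.459 0.347 0.043] [0.628 0.448 0.062] [0.0456 0.0473 0.0592 0.0602]
  y 0.34 x 0 0
  y 0.36 x 0.4593 0.6285
  y 0.38 x 0.4593 0.6278
  y 0.4 x 0.4593 0.6278
  y 0.42 x 0.4593 0.6283
  y 0.44 x 0.4595 0.6281
  rim 943 [0.4592 0.3467 0.0553] [0.6285 0.4482 0.0618]
  floor ((543.1311645507812, 398.26019287109375), (96.3990478515625, 167.788330078125), 89.57704162597656)
pan all [109. 169.] 1466 [0.5337 0.4022 0.049 ] [0.46  0.348 0.042] [0.627 0.448 0.067] [0.0455 0.049  0.0604 0.0631]
  y 0.34 x 0 0
  y 0.36 x 0.4598 0.5638
  y 0.38 x 0.4601 0.6252
  y 0.4 x 0.4603 0.6256
  y 0.42 x 0.4605 0.6253
  y 0.44 x 0.4609 0.6265
  rim 107 [0.4598 0.3482 0.0571] [0.5341 0.4482 0.067 ]
  floor ((546.0193481445312, 400.5343322753906), (88.47498321533203, 160.3297119140625), 89.4742202758789)
pan all [507. 269.] 452 [0.5967 0.3614 0.0527] [0.541 0.346 0.045] [0.629 0.375 0.061] [0.0459 0.0527 0.0595 0.0601]
  y 0.34 x 0 0
  y 0.36 x 0.5699 0.6215
  y 0.38 x 0 0
  y 0.4 x 0 0
  y 0.42 x 0 0
  y 0.44 x 0 0Traceback (most recent call last):
  File "<stdin>", line 13, in <module>
  File "<stdin>", line 10, in pan
    return umr_minimum(a, axis, None, out, keepdims, initial, where)
ValueError: zero-size array to reduction operation minimum which has no identity
```

```bash
python3 -m jog '[{"rotation":[0,0,0],"translation":[40,349,0],"grip":35},{"rotation":[0,0,0],"translation":[40,349,0],"grip":35},{"rotation":[0,0,0],"translation":[40,349,0],"grip":35},{"rotation":[0,0,0],"translation":[40,349,0],"grip":35},{"rotation":[0,0,0],"translation":[40,349,0],"grip":35},{"rotation":[0,0,0],"translation":[40,349,0],"grip":35},{"rotation":[0,0,0],"translation":[40,349,0],"grip":35},{"rotation":[0,0,0],"translation":[40,349,0],"grip":35},{"rotation":[0,0,0],"translation":[133,349,0],"grip":35},{"rotation":[0,0,0],"translation":[133,349,0],"grip":35},{"rotation":[0,0,0],"translation":[133,349,-60],"grip":35},{"rotation":[0,0,0],"translation":[133,349,-100],"grip":35},{"rotation":[0,0,0],"translation":[133,349,-130],"grip":35},{"rotation":[0,0,0],"translation":[133,349,-155],"grip":35},{"rotation":[0,0,0],"translation":[133,349,-168],"grip":35},{"rotation":[0,0,0],"translation":[133,349,-168],"grip":35},{"rotation":[0,0,0],"translation":[133,349,-168],"grip":35}]'
python3 - <<'E'
from fit import *
c=cam("wrist"); save(c[0],'w8.png')
E
```

```text
time: 28.9
ee_pos: [0.5828, 0.3984, 0.1116]
tcp_rot: [-179.7, 0.0, 179.6]
wrist_force: [-0.0, -0.4, -6.9]
opening: 0.042
grasp_force: 107.8
```

View pics/w8.png

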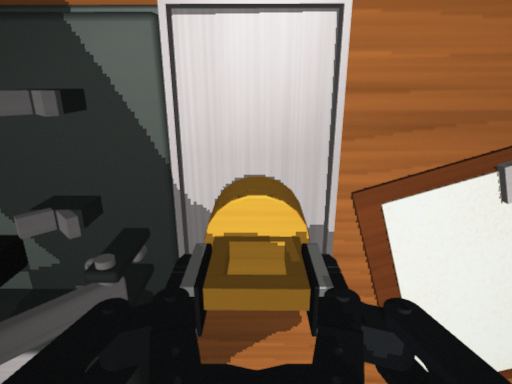

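The weight hangs centred over the far half of the pan, its disc at (258,220) between the side rims at columns 180 and 335. I lower it and release.

```bash
python3 -m jog '[{"rotation":[0,0,0],"translation":[0,0,-6],"grip":35},{"rotation":[0,0,0],"translation":[0,0,-10],"grip":35},{"rotation":[0,0,0],"translation":[0,0,-12],"grip":35},{"rotation":[0,0,0],"translation":[0,0,-12.5],"grip":35},{"rotation":[0,0,0],"translation":[0,0,-12.5],"grip":35}]'
```

```text
time: 29.45
ee_pos: [0.5823, 0.3987, 0.0992]
tcp_rot: [-179.7, 0.1, 179.6]
wrist_force: [-4.2, -2.6, 5.5]
opening: 0.0423
grasp_force: 109.1
```

```bash
python3 -m jog '[{"rotation":[0,0,0],"translation":[0,0,0],"grip":56},{"rotation":[0,0,0],"translation":[0,0,0],"grip":56},{"rotation":[0,0,0],"translation":[0,0,0],"grip":56},{"rotation":[0,0,0],"translation":[0,0,0],"grip":56},{"rotation":[0,0,0],"translation":[0,0,15],"grip":56},{"rotation":[0,0,0],"translation":[0,0,40],"grip":56},{"rotation":[0,0,0],"translation":[0,0,90],"grip":56},{"rotation":[0,0,0],"translation":[-50,0,140],"grip":56},{"rotation":[0,0,0],"translation":[-132,0,200],"grip":56},{"rotation":[0,0,0],"translation":[-132,0,200],"grip":56}]'
python3 -m jog '[{"rotation":[0,0,0],"translation":[-20,-677,66],"grip":65},{"rotation":[0,0,0],"translation":[-20,-677,66],"grip":65},{"rotation":[0,0,0],"translation":[-20,-677,66],"grip":65},{"rotation":[0,0,0],"translation":[-20,-677,66],"grip":65},{"rotation":[0,0,0],"translation":[-20,-677,66],"grip":65},{"rotation":[0,0,0],"translation":[-20,-677,66],"grip":65},{"rotation":[0,0,0],"translation":[-20,-677,66],"grip":65},{"rotation":[0,0,0],"translation":[-20,-677,66],"grip":65},{"rotation":[0,0,0],"translation":[-20,-677,66],"grip":65},{"rotation":[0,0,0],"translation":[-20,-677,66],"grip":65},{"rotation":[0,0,0],"translation":[-20,-677,66],"grip":65},{"rotation":[0,0,0],"translation":[-20,-677,66],"grip":65},{"rotation":[0,0,0],"translation":[-20,-677,66],"grip":65},{"rotation":[0,0,0],"translation":[-20,-677,66],"grip":65},{"rotation":[0,0,0],"translation":[-20,-677,66],"grip":65},{"rotation":[0,0,0],"translation":[-20,-677,66],"grip":65},{"rotation":[0,0,0],"translation":[-20,-677,66],"grip":65},{"rotation":[0,0,0],"translation":[-20,-677,66],"grip":65}]'
python3 - <<'E'
from fit import *
c=cam("wrist"); P=cloud(c)
m=(P[...,2]>.215)&(P[...,0]>.5)&(P[...,2]<.25)
for uv,n,Q in clusters(P,m,10): print('hi',uv,n,np.median(Q,0).round(4),Q.min(0).round(3),Q.max(0).round(3),cv2.minAreaRect((Q[:,:2]*1000).astype(np.float32)))
c=cam("top"); P=cloud(c); hsv=cv2.cvtColor(c[0],cv2.COLOR_RGB2HSV)
m=(hsv[...,0]>15)&(hsv[...,0]<35)&(hsv[...,1]>150)&(P[...,1]>.3)&(P[...,2]>.055)
for uv,n,Q in clusters(P,m,10): print('W2',uv,n,np.median(Q,0).round(4),Q.min(0).round(3),Q.max(0).round(3))
E
```

```text
time: 30.45
ee_pos: [0.4665, 0.3982, 0.2867]
tcp_rot: [-179.7, 0.0, 179.6]
wrist_force: [-0.6, -0.1, 0.3]
opening: 0.0564
grasp_force: 0.0
time: 32.25
ee_pos: [0.4478, -0.2774, 0.3509]
tcp_rot: [-179.7, 0.0, 179.7]
wrist_force: [0.1, 0.1, -0.8]
opening: 0.0648
grasp_force: 0.0
hi [299. 296.] 63 [ 0.5597 -0.2385  0.2229] [ 0.557 -0.242  0.216] [ 0.57  -0.234  0.225] ((563.1839599609375, -236.975830078125), (13.494775772094727, 7.078536510467529), 30.754497528076172)
hi [199. 316.] 73 [ 0.5831 -0.3342  0.2225] [ 0.58  -0.34   0.216] [ 0.592 -0.331  0.226] ((585.4989013671875, -333.8465881347656), (13.09140682220459, 7.0590596199035645), 36.283905029296875)
hi [207. 339.] 598 [ 0.6121 -0.3284  0.2222] [ 0.604 -0.351  0.215] [ 0.624 -0.306  0.225] ((614.0106201171875, -328.75146484375), (12.15793228149414, 44.545589447021484), 13.730109214782715)
W2 [107. 152.] 356 [0.5775 0.3915 0.0861] [0.554 0.37  0.055] [0.608 0.425 0.136]
```

Weight 2 stands upright in the pan (top about 0.13, x 0.554–0.608), and weight 1 is unchanged on its hook. I grip it the same way.

```bash
python3 -m jog '[{"rotation":[0,0,14],"translation":[166,-51,-50],"grip":65},{"rotation":[0,0,14],"translation":[166,-51,-50],"grip":65},{"rotation":[0,0,14],"translation":[166,-51,-50],"grip":65},{"rotation":[0,0,14],"translation":[166,-51,-50],"grip":65},{"rotation":[0,0,14],"translation":[166,-51,-50],"grip":65},{"rotation":[0,0,14],"translation":[166,-51,-50],"grip":65},{"rotation":[0,0,14],"translation":[166,-51,-90],"grip":65},{"rotation":[0,0,14],"translation":[166,-51,-120],"grip":65},{"rotation":[0,0,14],"translation":[166,-51,-145],"grip":65},{"rotation":[0,0,14],"translation":[166,-51,-161],"grip":65},{"rotation":[0,0,14],"translation":[166,-51,-161],"grip":65},{"rotation":[0,0,14],"translation":[166,-51,-161],"grip":65}]'
python3 -m jog '[{"rotation":[0,0,0],"translation":[0,0,0],"grip":35},{"rotation":[0,0,0],"translation":[0,0,0],"grip":35},{"rotation":[0,0,0],"translation":[0,0,0],"grip":35},{"rotation":[0,0,0],"translation":[0,0,0],"grip":35},{"rotation":[0,0,0],"translation":[0,0,0],"grip":35},{"rotation":[0,0,0],"translation":[0,0,0],"grip":35},{"rotation":[0,0,0],"translation":[0,0,0],"grip":35}]' 100
python3 -m jog '[{"rotation":[0,0,0],"translation":[0,0,6],"grip":35},{"rotation":[0,0,0],"translation":[0,0,12],"grip":35},{"rotation":[0,0,0],"translation":[0,0,18],"grip":35},{"rotation":[0,0,0],"translation":[0,0,18],"grip":35},{"rotation":[0,0,0],"translation":[0,0,18],"grip":35}]'
```

```text
time: 33.55
ee_pos: [0.6132, -0.3292, 0.1918]
tcp_rot: [-179.6, 0.1, -166.4]
wrist_force: [-0.3, 0.2, 0.7]
opening: 0.0651
grasp_force: 0.0
time: 34.25
ee_pos: [0.6142, -0.3299, 0.192]
tcp_rot: [-179.5, 0.1, -166.4]
wrist_force: [-1.3, -0.2, 7.3]
opening: 0.0422
grasp_force: 100.4
time: 34.75
ee_pos: [0.6138, -0.3295, 0.207]
tcp_rot: [-179.7, -0.0, -166.4]
wrist_force: [0.4, 0.5, -8.1]
opening: 0.042
grasp_force: 102.2
```

```bash
python3 -m jog '[{"rotation":[0,0,0],"translation":[0,0,1],"grip":35},{"rotation":[0,0,0],"translation":[-10,-2.3,1],"grip":35},{"rotation":[0,0,0],"translation":[-20,-4.6,1],"grip":35},{"rotation":[0,0,0],"translation":[-24,-5.5,1],"grip":35}]'
python3 -m jog '[{"rotation":[0,0,0],"translation":[-10,-2.3,0],"grip":35},{"rotation":[0,0,0],"translation":[-20,-4.6,0],"grip":35},{"rotation":[0,0,0],"translation":[-30,-7,0],"grip":35},{"rotation":[0,0,0],"translation":[-45,-10.5,0],"grip":35},{"rotation":[0,0,0],"translation":[-64,-15,0],"grip":35},{"rotation":[0,0,0],"translation":[-64,-15,0],"grip":35}]'
```

```text
time: 35.15
ee_pos: [0.5887, -0.3353, 0.2083]
tcp_rot: [-179.7, -0.0, -166.4]
wrist_force: [0.4, -0.0, -7.6]
opening: 0.0423
grasp_force: 102.8
time: 35.75
ee_pos: [0.5234, -0.3507, 0.209]
tcp_rot: [-179.6, -0.0, -166.5]
wrist_force: [0.7, -1.1, -7.2]
opening: 0.0419
grasp_force: 103.3
```

```bash
python3 -m jog '[{"rotation":[0,0,-5],"translation":[-30,20,40],"grip":35},{"rotation":[0,0,-14],"translation":[-75,60,70],"grip":35},{"rotation":[0,0,-14],"translation":[-75,60,70],"grip":35},{"rotation":[0,0,-14],"translation":[-75,60,70],"grip":35},{"rotation":[0,0,-14],"translation":[-75,500,70],"grip":35},{"rotation":[0,0,-14],"translation":[-75,500,70],"grip":35},{"rotation":[0,0,-14],"translation":[-75,500,70],"grip":35},{"rotation":[0,0,-14],"translation":[-75,500,70],"grip":35},{"rotation":[0,0,-14],"translation":[-75,500,70],"grip":35},{"rotation":[0,0,-14],"translation":[-75,500,70],"grip":35},{"rotation":[0,0,-14],"translation":[-75,500,70],"grip":35},{"rotation":[0,0,-14],"translation":[-75,500,70],"grip":35},{"rotation":[0,0,-14],"translation":[-75,500,70],"grip":35},{"rotation":[0,0,-14],"translation":[-75,500,70],"grip":35},{"rotation":[0,0,-14],"translation":[-75,500,70],"grip":35},{"rotation":[0,0,-14],"translation":[-75,500,70],"grip":35}]'
```

```text
time: 37.35
ee_pos: [0.4509, 0.1495, 0.2781]
tcp_rot: [-179.7, -0.0, 179.6]
wrist_force: [0.8, 0.4, -7.4]
opening: 0.042
grasp_force: 107.9
```

```bash
python3 -m jog '[{"rotation":[0,0,0],"translation":[20,249,0],"grip":35},{"rotation":[0,0,0],"translation":[20,249,0],"grip":35},{"rotation":[0,0,0],"translation":[20,249,0],"grip":35},{"rotation":[0,0,0],"translation":[20,249,0],"grip":35},{"rotation":[0,0,0],"translation":[20,249,0],"grip":35},{"rotation":[0,0,0],"translation":[20,249,0],"grip":35},{"rotation":[0,0,0],"translation":[53,249,0],"grip":35},{"rotation":[0,0,0],"translation":[53,249,0],"grip":35},{"rotation":[0,0,0],"translation":[53,249,-60],"grip":35},{"rotation":[0,0,0],"translation":[53,249,-100],"grip":35},{"rotation":[0,0,0],"translation":[53,249,-130],"grip":35},{"rotation":[0,0,0],"translation":[53,249,-155],"grip":35},{"rotation":[0,0,0],"translation":[53,249,-168],"grip":35},{"rotation":[0,0,0],"translation":[53,249,-168],"grip":35},{"rotation":[0,0,0],"translation":[53,249,-168],"grip":35}]'
python3 - <<'E'
from fit import *
c=cam("wrist"); save(c[0],'w9.png')
E
```

```text
time: 38.85
ee_pos: [0.5044, 0.3988, 0.1117]
tcp_rot: [-179.7, 0.0, 179.6]
wrist_force: [-0.1, 0.5, -7.6]
opening: 0.0422
grasp_force: 109.4
```

View pics/w9.png

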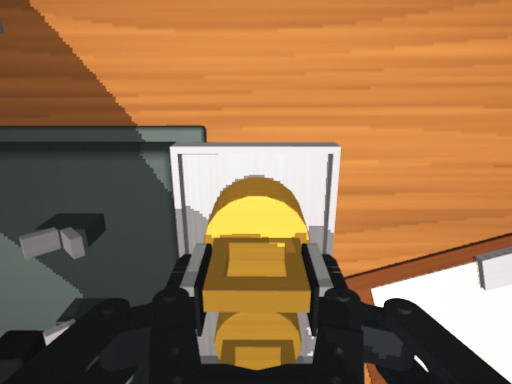

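The weight hangs inside the near half of the pan: its disc at (258,225) is clear of the near rim at row 150, and the other weight is behind it at (258,340). I lower it, release and withdraw.

```bash
python3 -m jog '[{"rotation":[0,0,0],"translation":[0,0,-6],"grip":35},{"rotation":[0,0,0],"translation":[0,0,-10],"grip":35},{"rotation":[0,0,0],"translation":[0,0,-12],"grip":35},{"rotation":[0,0,0],"translation":[0,0,-12.5],"grip":35},{"rotation":[0,0,0],"translation":[0,0,-12.5],"grip":35}]'
python3 -m jog '[{"rotation":[0,0,0],"translation":[0,0,0],"grip":56},{"rotation":[0,0,0],"translation":[0,0,0],"grip":56},{"rotation":[0,0,0],"translation":[0,0,0],"grip":56},{"rotation":[0,0,0],"translation":[0,0,0],"grip":56},{"rotation":[0,0,0],"translation":[0,0,15],"grip":56},{"rotation":[0,0,0],"translation":[0,0,40],"grip":56},{"rotation":[0,0,0],"translation":[0,0,90],"grip":56},{"rotation":[0,0,0],"translation":[-50,-20,130],"grip":56},{"rotation":[0,0,0],"translation":[-100,-150,200],"grip":56},{"rotation":[0,0,0],"translation":[-100,-220,280],"grip":56},{"rotation":[0,0,0],"translation":[-100,-220,280],"grip":56},{"rotation":[0,0,0],"translation":[-100,-220,280],"grip":56},{"rotation":[0,0,0],"translation":[-100,-220,280],"grip":56}]'
python3 - <<'E'
from fit import *
c=cam("wrist"); save(c[0],'w10.png')
c=cam("top"); P=cloud(c); z=P[...,2]; hsv=cv2.cvtColor(c[0],cv2.COLOR_RGB2HSV)
m=(z>0.125)&(P[...,0]>.56)&(P[...,1]>-.1)&(P[...,1]<.34)
for uv,n,Q in clusters(P,m,10): print('L',uv,n,np.median(Q,0).round(4),Q.min(0).round(3),Q.max(0).round(3))
m=(hsv[...,0]>15)&(hsv[...,0]<35)&(hsv[...,1]>150)&(P[...,1]>.3)&(P[...,2]>.055)
for uv,n,Q in clusters(P,m,10): print('W',uv,n,np.median(Q,0).round(4),Q.min(0).round(3),Q.max(0).round(3))
f=np.load('top0.npz'); d=np.abs(c[0].astype(int)-f['im']).max(2)
for n,(r,q) in dict(anvil=((160,190),(380,410)),bottle=((120,155),(375,410)),vernier=((212,245),(130,203)),green1=((218,250),(230,280)),green2=((212,244),(372,420)),pink=((250,282),(312,368))).items(): print(n,np.percentile(d[r[0]:r[1],q[0]:q[1]],90))
E
```

```text
time: 39.4
ee_pos: [0.5037, 0.3991, 0.0985]
tcp_rot: [-179.7, 0.0, 179.6]
wrist_force: [-1.9, -1.8, -1.3]
opening: 0.0418
grasp_force: 110.3
time: 40.7
ee_pos: [0.4063, 0.1916, 0.3687]
tcp_rot: [-179.7, 0.1, 179.6]
wrist_force: [0.0, -0.2, 0.7]
opening: 0.0562
grasp_force: 0.0
L [143. 134.] 117 [0.6067 0.2649 0.1699] [0.598 0.245 0.125] [0.62  0.302 0.187]
W [113. 147.] 39 [0.5945 0.3807 0.0845] [0.582 0.371 0.064] [0.608 0.402 0.088]
anvil 8.0
bottle 7.0
vernier 9.0
green1 79.0
green2 8.0
pink 8.0
```

View pics/w10.png

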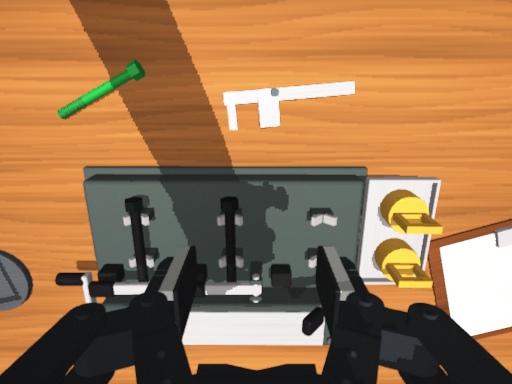

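Both bolts are held, with lever arms level at row 290. The third lever is up at (315,320). Both weights stand upright in the pan at (405,212) and (400,262), and the robot is clear. The change the check flagged at one green look-alike is the arm's shadow, so I hand in.

```bash
python3 -c "
from workcell import bot; print(bot.job_done())"
```

```text
the job is handed in; nothing more can be done
None
```

I handed the job in with both bolts on the table laid in their own cradles under held levers, the empty cradle's lever up, both weights upright in the pan, and the anvil, vernier and bottle not moved; no score came back.

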